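# Pin the tilting sorting bin level

### The arm

A 7-joint arm with a two-finger parallel gripper is mounted at the origin on the work surface. World frame = base frame: x ahead of the robot, y to its left, z up, the work surface at z = 0. Lengths are in m, angles in rad, forces in N, time in s.
With the tool pointing down it reaches from about 0.4 to 0.9 m from the base axis. Payload 5.6 kg.
Tool frame: the origin (TCP) lies on the centre line of the jaws, within the pads' length; the fingertips stand 22 mm ahead of it and the grasp point (between the pads) lies 3 mm ahead of it; z points along the fingers, y is the direction in which the jaws open and shut (so a half turn about z gives the same grasp; the last joint's range is limited). The gripper opens to 92 mm and grips with 3 to 60 N. Pads are 20 mm wide; open, the fingers measure 128 mm over their backs; the gripper's body (75 mm by 189 mm) begins 69 mm behind the grasp point.
Start: joints at [-1.192, 0.468, -0.012, 1.603, 0.006, 1.071, -0.056], TCP at [0.266, 0.593, 0.237] pointing down, gripper open.
Joint ranges: [-2.53, 2.53], [-0.31, 2.02], [-1.57, 1.55], [0.28, 2.44], [-1.29, 4.43], [0.15, 1.84], [-2.92, 2.92]. Speed limits (rad/s): [2.57, 2.57, 3.14, 3.14, 3.14, 3.14, 3.14].

### API

Orientations are given as a rotation vector (axis times angle).
In Python, from cell import ctrl gives the robot as it stands. The module is installed in compiled form; this text tells all that it offers. Calls block until the motion is done:
- ctrl.reach(position, orientation): joint-space move of the TCP to a pose.
- ctrl.move_linear(position, ori=None, max_speed=0.15, f_stop=None): straight line of the TCP; ori=None keeps the orientation; max_speed is the mean speed in m/s. With f_stop (N) it stops when the force on the tool has changed by that much, and returns True; else False.
- ctrl.movej(angles): joint-space move.
- ctrl.set_gripper(opening, strength=None): finger opening in m; strength is the grip in N (None keeps the last); returns when the fingers have stopped.
- ctrl.hold(seconds).
- ctrl.ik(position, orientation): joint angles nearest the present ones, or None.
- ctrl.state(): the state.
- ctrl.snapshot(name): name is "scene" or "top"; returns a dict with "pixels" (480x640x3 uint8, blue, green, red), "mtx" (3x3 intrinsics, pixels), "k1" (the pictures are not rectified: a ray, as slopes to the right and down, at radius r is drawn at 1 + k1 r^2 times it, then the intrinsics apply), "view" (4x4, takes a point from world to camera coordinates). Camera axes: x right, y down, z forward; pixel columns grow to the right and rows downward; lengths in m; the calibration is good to about 2 mm. A picture is of the moment at which its call begins. There is no depth.
A pose or a line that the arm cannot do raises ctrl.MotionError and nothing moves.
- ctrl.sign_off(): hands the job in, once; it reports no verdict.
The state is a dict: "time_s": time; "joint_positions": joint angles; "joint_velocities": joint speeds; "effort": joint torques, N m; "ee_pos": TCP position; "tcp_rot": TCP orientation; "force": force on the tool from outside, world axes, zero at the start; "moment": the same for the moment, N m; "finger_gap": finger opening in m.
Only numpy, scipy, OpenCV 4.12 (cv2) and the standard library are available. Lean on these libraries where they do the work, as an engineer would, in place of code of your own. Each camera call takes 0.05 s, during which the arm holds its last target.

### The job

Swing the tilting sorting bin back to about level by its handle, then take the red-headed pin from its oak block and thread it down through the brass lug and on through the hole in the dark steel strip below, feeling gently for that hole with the pin's nose by swinging the bin a little either way, until the pin's collar sits fully home on the lug. Never force the pin or push hard on the stand, let go at the end, and leave the shards, tray, jug base, pick and glue jar where they are.

Things in the scene. Friction and masses are not known exactly. Their poses are not given: they have to be found in the camera images.
- stand: Grey painted steel bin stand, fixed to the bench: base plate 200 (x) by 370 (y) by 8 mm, spanning y = -215 to 155. Origin on the bench, z up. The bin's pivot runs along the stand's y axis, 90 mm above the origin. On the -y side two grey posts (tops 164 mm above the bench, at x = -84..-36 and 36..84, y = -206..-154) carry the dark steel strip.
- strip_mid (a point): Middle of the strip's upper face (NOT its hole), at stand (0, -180, 162) mm, axes of the stand. Dark steel strip: rigid, level, 40 mm wide in y, 10 mm thick, open below. It has one through hole, 14 mm in diameter with a 1 mm chamfer, on this point's x axis, somewhere from x = -22 to +22 mm: different every time, not measured, more or less hidden by the lug, so it must be felt for.
- bin (a joint): Tilt of the steel bin (170 x 210 x 85 mm, pivot at its centre), rad; 0 = level, positive = the lug and handle lean to the stand's +x. Starts at 0.32 to 0.42. Stays where it is left (stiff pivot, about 0.25 N m, i.e. 2.7 N at the lug); range -0.45 to 0.45. The bin never touches the stand or strip.
- lug_hole (a point): Centre of the hole in the bin's brass lug, on its upper face; axes of the bin (of the stand at tilt 0). 93 mm above the pivot at tilt 0, at stand y = -180; moves 93 mm x sin(tilt) along the stand's x. Lug 50 mm wide in y, 8 mm thick for 18 mm either side of the hole, then a 3 mm guard on to x = -60 and +26. Hole 16 mm in diameter, 2 mm chamfer, upright at tilt 0. Gap to the strip at tilt 0: 13 mm.
- pin_grip (a point): Grip point of the loose pin, on its axis, 20 mm above the underside of the red head; z is the pin's axis, nose down. Head 22 mm in diameter, 36 mm tall (16 mm above this point); below it a steel collar 28 mm in diameter, 4 mm thick; then the shank, 12 mm in diameter, 48 mm long, its last 2 mm tapering to 10 mm. Nose end 72 mm below this point. About 90 g.
- handle (a point): Half-way up the upright bone-coloured handle of the bin, a round rod 18 mm in diameter and 46 mm tall (so it ends 23 mm above this point), 134 mm above the pivot at tilt 0, at stand y = -108. Push or pinch it to tilt the bin.
- pin_shoulder (a point): Centre of the underside of the pin's collar, 24 mm below the grip point; it rests on the lug's upper face when the pin is fully home.
- block: Dark oak block, fixed, 90 x 70 x 60 mm, origin at the centre of its underside; the pin stands in a hole in its top (14 mm wide, 54 mm deep), collar resting on the block.
- jug: Brown stoneware jug base, 140 mm across, 75 mm tall, origin under its centre. Bystander.
- tray: Grey plastic sherd tray 200 x 260 x 35 mm, origin under its centre. Bystander.
- shard_a: Curved terracotta rim shard, about 85 mm long, 40 mm tall, standing on its rim. Bystander.
- shard_b: Curved terracotta rim shard, about 72 mm long, 37 mm tall, standing on its rim. Bystander.
- shard_c: Curved terracotta rim shard lying in the tray, about 72 mm long, 39 mm tall. Bystander.
- pick: Bone-handled dental pick, 145 mm long, 10 mm thick, lying on the bench. Bystander.
- glue: Small amber glue jar with a white cap, 44 mm across, 75 mm tall. Bystander.
Things that resemble listed ones, but are neither listed nor needed, are in the scene too. What is shaped like the part that bears pin_grip but purple or white is not meant.

How it is judged:
At the end, for the whole second after the job is handed in: The pin is through the lug and the strip with its collar home on the lug (collar underside within 5 mm of the lug's upper face and within 7 mm of the hole's centre), upright within 0.25 rad and at rest, the bin within 0.3 rad of level (z of pin_shoulder in the frame of lug_hole between -0.004 and 0.005 m and distance between pin_shoulder and lug_hole below 0.007 m and angle between pin_grip's own z axis and vertical below 0.25 rad and value of joint bin between -0.3 and 0.3 rad and linear speed of pin below 0.02 m/s); the robot touches nothing.
It fails at once if the pin was forced: more than 40 N between pin and bin or stand (contact force between pin and stand above 40 N).
It fails at once if the robot pushed on the bin or its stand with more than 40 N (contact force between the arm and stand above 40 N).
It fails at once if a bystander was moved by more than 30 mm (distance of any of jug, tray, shard_a, shard_b, shard_c, pick, glue from where it was at the start of the episode above 0.03 m).
It also fails if it takes over 72 s, if anything falls off the work surface, if the arm or the gripper's body presses on something with over 40 N, if the wrist force passes 120 N, or if a joint passes its speed limit or range.

## Working session

There is one attempt and no reset: what is moved stays moved. The work goes in short steps, each a Python script; the robot and the scene stay as the last script left them, time stands still between calls to the robot, and variables do not carry over. Pictures are saved under pics/ and viewed, and the job is handed in when it is done.

```bash
mkdir -p pics; python3 - <<'E'
from cell import ctrl
import cv2,pickle,numpy as np
for n in ("scene","top"):
    s=ctrl.snapshot(n); cv2.imwrite(f"pics/{n}0.png",s["pixels"]); pickle.dump(s,open(f"{n}0.pkl","wb"))
    print(n,s["mtx"].tolist(),s["k1"],np.round(s["view"],3).tolist())
print(ctrl.state())
E
```

```text
scene [[449.26837739258053, 0.0, 322.7856565747217], [0.0, 449.26837739258053, 242.33416119934216], [0.0, 0.0, 1.0]] -0.011306484304461257 [[0.38, 0.925, 0.014, -0.201], [0.725, -0.288, -0.626, -0.283], [-0.575, 0.248, -0.779, 1.458], [0.0, 0.0, 0.0, 1.0]]
top [[522.7784234751218, 0.0, 325.9331678175184], [0.0, 522.7784234751218, 241.34978249223414], [0.0, 0.0, 1.0]] -0.086505645760298 [[0.019, -1.0, -0.007, 0.016], [-0.987, -0.018, -0.162, 0.527], [0.162, 0.01, -0.987, 1.429], [0.0, 0.0, 0.0, 1.0]]
{'time_s': 0.1, 'joint_positions': array([-1.19201046,  0.46828302, -0.01158965,  1.60347439,  0.00599745,
        1.07138113, -0.05631091]), 'joint_velocities': array([ 0.00102254, -0.00140401, -0.00053683, -0.0009986 , -0.00045635,
       -0.00083216,  0.00055146]), 'effort': array([ 5.60326080e-04, -5.21641552e+01, -1.23263788e-02, -2.44364977e+01,
       -5.66815899e-02,  1.41068024e-02,  4.07208620e-05]), 'ee_pos': array([0.26598177, 0.59258883, 0.23576317]), 'tcp_rot': array([-6.57732802e-01, -3.07175974e+00,  2.35270353e-03]), 'force': array([-0.50955007,  0.38865376, -0.41563282]), 'moment': array([-0.10526767, -0.02027803,  0.02708546]), 'finger_gap': 0.09178968043287751}
```

View pics/scene0.png

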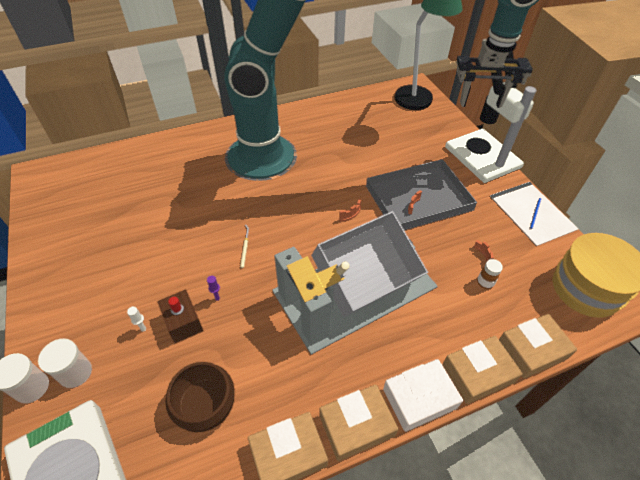

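View pics/top0.png

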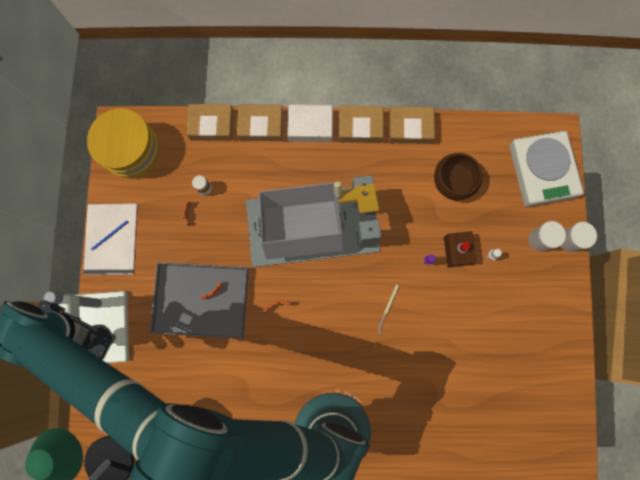

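Scene: stand with bin around scene (350,280) and top (312,222), brass lug at top (360,198), bone handle at scene (344,268). The red pin is in its oak block at scene (175,303) and top (465,247). I'll zoom in for measurement.

```bash
cat > h.py <<'E'
import cv2,pickle,numpy as np
def load(n): return pickle.load(open(n+".pkl","rb"))
def proj(s,P):
    P=np.atleast_2d(P); c=P@s["view"][:3,:3].T+s["view"][:3,3]; q=c[:,:2]/c[:,2:]
    r2=(q**2).sum(1,keepdims=True); q=q*(1+s["k1"]*r2)
    return q*np.array([s["mtx"][0][0],s["mtx"][1][1]])+np.array([s["mtx"][0][2],s["mtx"][1][2]])
def ray(s,uv):
    K=s["mtx"]; q=np.array([(uv[0]-K[0][2])/K[0][0],(uv[1]-K[1][2])/K[1][1]]); d=q.copy()
    for _ in range(10): d=q/(1+s["k1"]*(d@d))
    R=s["view"][:3,:3]; return -R.T@s["view"][:3,3], R.T@np.r_[d,1]
def plane(s,uv,z):
    o,d=ray(s,uv); return o+d*(z-o[2])/d[2]
def tri(s1,u1,s2,u2):
    o1,d1=ray(s1,u1);o2,d2=ray(s2,u2)
    A=np.c_[d1,-d2]; t=np.linalg.lstsq(A,o2-o1,rcond=None)[0]
    p,q=o1+d1*t[0],o2+d2*t[1]; return (p+q)/2,np.linalg.norm(p-q)
def zoom(s,x0,y0,w,h,f,name):
    im=cv2.resize(s["pixels"][y0:y0+h,x0:x0+w],None,fx=f,fy=f,interpolation=cv2.INTER_CUBIC)
    for x in range(-(-x0//10)*10,x0+w,10):
        cv2.line(im,((x-x0)*f,0),((x-x0)*f,6 if x%50 else 16),(0,255,0),1)
        if x%20==0: cv2.putText(im,str(x),((x-x0)*f,26),0,.4,(0,255,0),1)
    for y in range(-(-y0//10)*10,y0+h,10):
        cv2.line(im,(0,(y-y0)*f),(6,(y-y0)*f),(0,255,0),1)
        if y%20==0: cv2.putText(im,str(y),(8,(y-y0)*f+4),0,.4,(0,255,0),1)
    cv2.imwrite(name,im)
E
python3 - <<'E'
from h import *
zoom(load("scene0"),265,200,180,160,4,"pics/s1.png")
zoom(load("top0"),235,165,160,110,5,"pics/t1.png")
zoom(load("scene0"),120,260,120,100,6,"pics/s2.png")
zoom(load("top0"),410,220,110,60,7,"pics/t2.png")
E
```

```text
(no output)
```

View pics/s1.png

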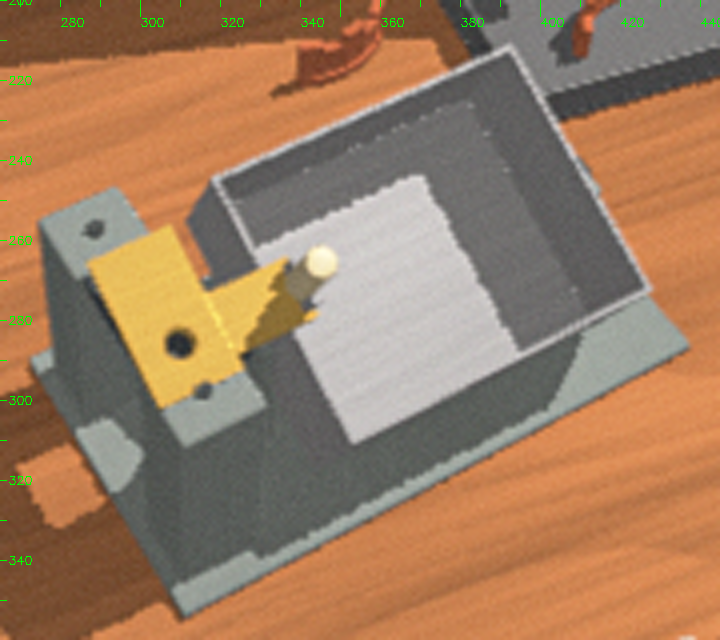

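View pics/t1.png

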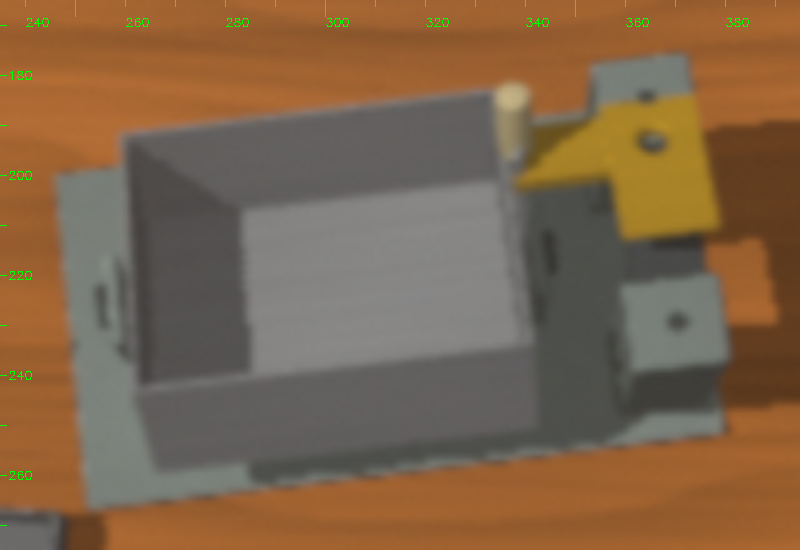

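View pics/s2.png

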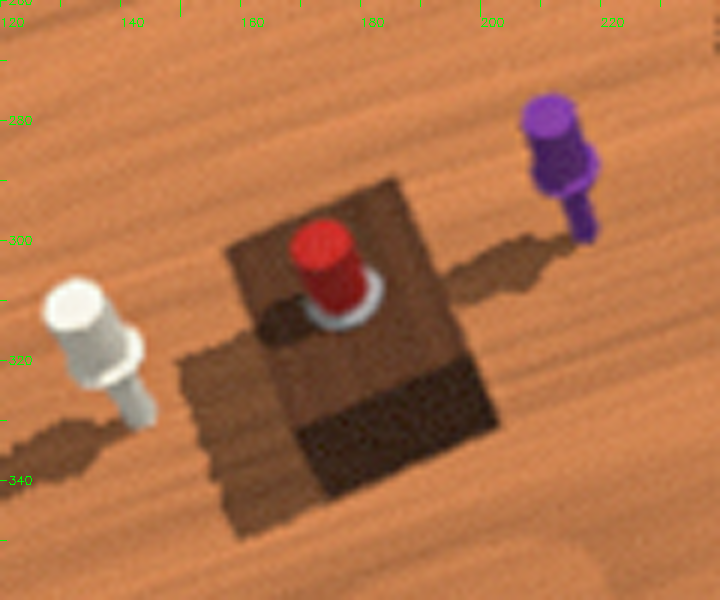

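View pics/t2.png

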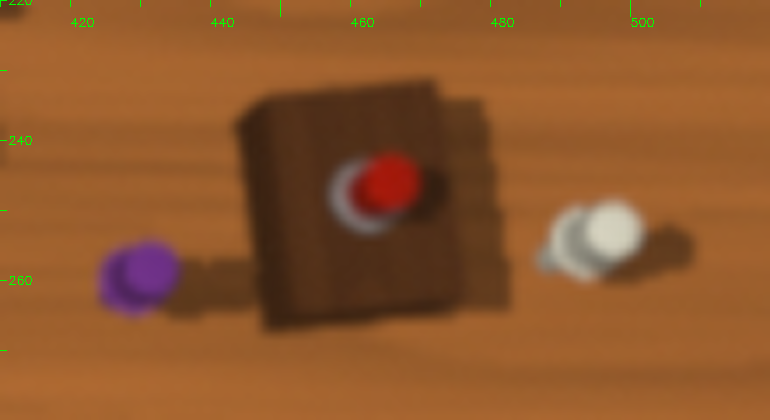

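```bash
python3 - <<'E'
from h import *
from scipy.optimize import least_squares
S,T=load("scene0"),load("top0")
obs=[] # (world est, model xy, z)
def add(s,uv,m,z): obs.append((plane(s,uv,z)[:2],np.array(m),z,'S' if s is S else 'T'))
add(S,(308.5,352.5),(.1,-.215),.008);add(S,(435.5,285),(.1,.155),.008);add(S,(270.5,289.5),(-.1,-.215),.008)
add(T,(247,200),(.1,.155),.008);add(T,(253,266),(-.1,.155),.008);add(T,(380,251),(-.1,-.215),.008)
add(S,(272.5,255),(-.084,-.206),.164);add(S,(292,246.8),(-.084,-.154),.164);add(S,(310,311),(.084,-.206),.164);add(S,(329,301),(.084,-.154),.164)
add(T,(353.2,178),(.084,-.154),.164);add(T,(372,175.5),(.084,-.206),.164);add(T,(361,239),(-.084,-.154),.164);add(T,(380,236),(-.084,-.206),.164)
def f(p):
    c,s=np.cos(p[2]),np.sin(p[2]);R=np.array([[c,-s],[s,c]])
    return np.concatenate([o[0]-(R@o[1]+p[:2]) for o in obs])
for sel in ("all","S","T"):
    full=obs
    obs=[o for o in full if sel=="all" or o[3]==sel]
    r=least_squares(f,[.6,0,0],loss="soft_l1",f_scale=.003); print(sel,r.x); 
    if sel=="all": print(np.round(r.fun.reshape(-1,2)*1e3,1).tolist()); P=r.x
    obs=full
# handle top disc centre & lug hole
print("handle top",tri(S,(342.5,265),T,(335,184.5)))
print("lug hole",tri(S,(307,286),T,(362.7,193.3)))
# red pin: head top & collar
hs=[plane(S,(173.7,300.3),.1),plane(T,(464.5,245.8),.1)]; print("head top",hs, tri(S,(173.7,300.3),T,(464.5,245.8)))
print("block corners S",[plane(S,u,.06)[:2] for u in [(156.5,300.5),(184.5,289.5),(197,319),(168,331.5)]])
print("block corners T",[plane(T,u,.06)[:2] for u in [(447.5,233.5),(471,231.5),(476,263.5),(449,266)]])
print("purple",tri(S,(210,279.5),T,(430,258)),"white",tri(S,(132,311),T,(495.5,252.7)))
np.save("stand.npy",P)
E
```

```text
all [0.5752034 0.0949959 0.1425789]
[[-2.8, -1.9], [-1.2, -2.3], [1.7, -0.7], [-1.4, -3.1], [2.4, -0.5], [-0.1, 1.8], [2.4, 0.3], [4.0, -3.1], [-0.3, 2.1], [-0.3, -4.4], [-3.2, 1.0], [-2.8, 2.9], [0.3, 3.1], [1.7, 5.5]]
S [0.57517116 0.09339671 0.14614261]
T [0.57502721 0.09665757 0.14018564]
handle top (array([ 0.64201219, -0.00065484,  0.21720553]), np.float64(0.008964231071449487))
lug hole (array([ 0.63305872, -0.07466825,  0.16847601]), np.float64(0.010787795220702032))
head top [array([ 0.51498549, -0.35288523,  0.1       ]), array([ 0.51145259, -0.35140834,  0.1       ])] (array([ 0.51208863, -0.35295409,  0.0956849 ]), np.float64(0.000836342867354681))
block corners S [array([ 0.47268744, -0.39442304]), array([ 0.46657187, -0.32811767]), array([ 0.55543581, -0.31790652]), array([ 0.56260342, -0.38412705])]
block corners T [array([ 0.5518688 , -0.31458482]), array([ 0.55879921, -0.38121205]), array([ 0.46860466, -0.39296291]), array([ 0.46040009, -0.31711734])]
purple (array([ 0.47831832, -0.26274632,  0.08270446]), np.float64(0.005407154617382266)) white (array([ 0.49647035, -0.44403558,  0.08200571]), np.float64(0.004062041001370823))
```

```bash
python3 - <<'E'
from h import *
from scipy.optimize import least_squares
S,T=load("scene0"),load("top0")
obs=[]
zs=lambda a,b:(265+a/4,200+b/4); zt=lambda a,b:(235+a/5,165+b/5); zb=lambda a,b:(120+a/6,260+b/6); zc=lambda a,b:(410+a/7,220+b/7)
def add(s,uv,m,z): obs.append((plane(s,uv,z)[:2],np.array(m),z,'S' if s is S else 'T'))
add(S,zs(183,616),(.1,-.215),.008);add(S,zs(688,346),(.1,.155),.008);add(S,zs(32,361),(-.1,-.215),.008)
add(T,zt(57,175),(.1,.155),.008);add(T,zt(88,508),(-.1,.155),.008);add(T,zt(727,433),(-.1,-.215),.008)
add(S,zs(38,222),(-.084,-.206),.164);add(S,zs(116,188),(-.084,-.154),.164);add(S,zs(187,446),(.084,-.206),.164);add(S,zs(268,405),(.084,-.154),.164)
add(T,zt(590,66),(.084,-.154),.164);add(T,zt(687,54),(.084,-.206),.164);add(T,zt(629,374),(-.084,-.154),.164);add(T,zt(729,357),(-.084,-.206),.164)
def f(p):
    c,s=np.cos(p[2]),np.sin(p[2]);R=np.array([[c,-s],[s,c]])
    return np.concatenate([o[0]-(R@o[1]+p[:2]) for o in obs])
for sel in ("all","S","T"):
    full=obs
    obs=[o for o in full if sel=="all" or o[3]==sel]
    r=least_squares(f,[.6,0,0],loss="soft_l1",f_scale=.003); print(sel,r.x); 
    if sel=="all": print(np.round(r.fun.reshape(-1,2)*1e3,1).tolist()); P=r.x
    obs=full
c,s=np.cos(P[2]),np.sin(P[2]);R=np.array([[c,-s],[s,c]])
loc=lambda p:np.r_[R.T@(p[:2]-P[:2]),p[2]]
for nm,a,b in (("handle top",(322,262),(512,95)),("lug",(180,344),(652,142)),("bolt-",(95,229),(678,321)),("bolt+",(204,390),(647,96))):
    p,g=tri(S,zs(*a),T,zt(*b)); print(nm,p,g,"stand:",loc(p))
for nm,a,b in (("red head",(322,243),(392,181)),("purple",(549,113),(152,266)),("white",(76,305),(613,228))):
    p,g=tri(S,zb(*a),T,zc(*b)); print(nm,p,g)
print(plane(S,zb(322,243),.1),plane(T,zc(392,181),.1))
print("block S",np.array([plane(S,zb(*u),.06)[:2] for u in [(226,250),(397,178),(473,352),(297,433)]]).tolist())
print("block T",np.array([plane(T,zc(*u),.06)[:2] for u in [(265,97),(435,80),(468,310),(282,318)]]).tolist())
np.save("stand.npy",P)
E
```

```text
all [0.57650923 0.09683539 0.14232244]
[[1.2, -0.3], [2.8, -2.9], [4.8, 2.6], [-2.7, -3.1], [-0.7, -1.3], [-3.0, -1.3], [4.1, 2.1], [4.9, -0.9], [0.8, 3.2], [1.2, -0.7], [-5.0, -0.3], [-4.9, 0.0], [-3.1, 1.7], [-0.6, 1.5]]
S [0.57947512 0.09729447 0.14124059]
T [0.5739273  0.09649198 0.13879787]
handle top [ 0.64499985 -0.00148147  0.21907015] 0.002191786501413315 stand: [ 0.05385263 -0.10703768  0.21907015]
lug [ 0.63452466 -0.07543851  0.17020313] 0.0022323859142289655 stand: [ 0.03299311 -0.17876114  0.17020313]
bolt- [ 0.54119743 -0.08991925  0.16206687] 0.002494238294642229 stand: [-0.0614445  -0.1798577   0.16206687]
bolt+ [ 0.6613224  -0.07286989  0.16337497] 0.0027654355153310137 stand: [ 0.05988424 -0.18001954  0.16337497]
red head [ 0.51220147 -0.35499852  0.09604626] 0.003058690522507312
purple [ 0.47872065 -0.26288414  0.08575984] 0.0025715402208780105
white [ 0.49689186 -0.44563443  0.08399602] 0.0027676461595705984
[ 0.51547508 -0.35305078  0.1       ] [ 0.51136761 -0.35551901  0.1       ]
block S [[0.4768598332732562, -0.39244179015381875], [0.4684900695448646, -0.32456298747160583], [0.5561261022005894, -0.31388863128089345], [0.5654679196832416, -0.38135414609405005]]
block T [[0.5508712644951808, -0.31557260298845313], [0.5590636839893586, -0.3844623106796004], [0.4664439680050504, -0.3953186653698566], [0.462052684657567, -0.3207379516658054]]
```

```bash
cat >> h.py <<'E'
from scipy.spatial.transform import Rotation as Rot
P=np.load("stand.npy"); c_,s_=np.cos(P[2]),np.sin(P[2]); R2=np.array([[c_,-s_],[s_,c_]])
def W(x,y,z): return np.r_[R2@np.array([x,y])+P[:2],z]     # stand -> world
def L(p): return np.r_[R2.T@(np.asarray(p)[:2]-P[:2]),p[2]]
def ori(sgn=1,yaw=P[2]):
    Y=sgn*np.array([np.cos(yaw),np.sin(yaw),0]); Z=np.array([0,0,-1.]); X=np.cross(Y,Z)
    return Rot.from_matrix(np.c_[X,Y,Z]).as_rotvec()
def snap(ctrl,tag):
    for n in ("scene","top"):
        s=ctrl.snapshot(n); pickle.dump(s,open(f"{n}{tag}.pkl","wb"))
E
python3 - <<'E'
from h import *
from cell import ctrl
for sg in (1,-1):
    for p in (W(.05,-.108,.34),np.array([.513,-.354,.2]),W(0,-.18,.3),W(.03,-.18,.22),W(-.03,-.18,.22)):
        q=ctrl.ik(p,ori(sg)); print(sg,None if q is None else np.round(q,2))
E
```

```text
1 [-0.48  0.4   0.6   1.54 -0.24  1.28  0.29]
1 [-0.04  0.57  0.82  1.75 -0.47  1.04  1.1 ]
1 [-0.42  0.38  0.66  1.68 -0.25  1.17  0.44]
1 [-0.38  0.51  0.62  1.69 -0.33  1.05  0.49]
1 [-0.4   0.4   0.62  1.83 -0.28  0.99  0.49]
-1 [-0.87  0.69  1.35  1.56 -0.68  1.44 -2.47]
-1 [-0.28  0.87  1.34  1.76 -0.89  1.28 -1.71]
-1 [-0.8   0.67  1.35  1.7  -0.67  1.34 -2.32]
-1 [-0.75  0.86  1.34  1.71 -0.87  1.31 -2.22]
-1 [-0.81  0.75  1.35  1.85 -0.78  1.22 -2.2 ]
```

```bash
python3 - <<'E'
from h import *
from cell import ctrl
O=ori(1)
ctrl.set_gripper(.05,20)
ctrl.reach(W(.05,-.108,.34),O)
print(ctrl.state()["time_s"],L(ctrl.state()["ee_pos"]))
r=ctrl.move_linear(W(.048,-.108,.238),O,max_speed=.08,f_stop=6)
s=ctrl.state();print(r,s["time_s"],L(s["ee_pos"]),s["force"],s["finger_gap"])
if not r:
    f0=s["force"]
    r=ctrl.move_linear(W(-.016,-.108,.238),O,max_speed=.05,f_stop=15)
    s=ctrl.state();print(r,s["time_s"],L(s["ee_pos"]),s["force"]-f0)
snap(ctrl,"1"); S=load("scene1");zoom(S,265,200,180,150,4,"pics/s3.png")
E
```

```text
3.3833 [ 0.05022147 -0.10642635  0.33966796]
False 4.8083 [ 0.0483433  -0.10811128  0.23858352] [-0.5640408  -1.10480484  0.32626033] 0.04996343163531856
False 6.2417 [-0.01627546 -0.10797544  0.23763376] [1.31820995 1.52002495 0.14415407]
```

View pics/s3.png

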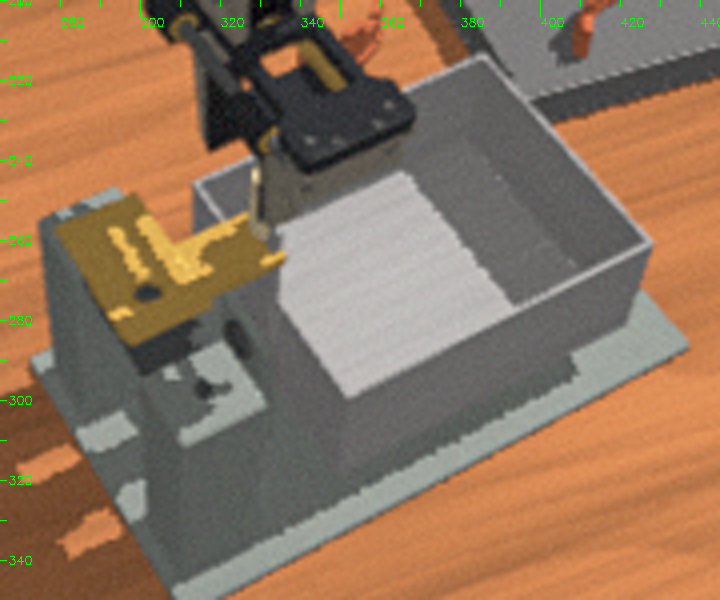

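The push worked: the bin looks near level, with the lug hole at scene (301.8,273). I'll retreat upward and measure.

```bash
python3 - <<'E'
from h import *
from cell import ctrl
O=ori(1)
ctrl.move_linear(W(0.0,-.108,.238),O,max_speed=.05,f_stop=10)
ctrl.move_linear(W(0.0,-.108,.32),O,max_speed=.12)
ctrl.reach(np.array([.5134,-.354,.2]),O)
snap(ctrl,"2"); s=ctrl.state(); print(s["time_s"],s["ee_pos"],s["force"])
zoom(load("scene2"),120,230,200,150,4,"pics/s4.png");zoom(load("top2"),320,160,160,110,5,"pics/t4.png")
E
```

```text
9.1333 [ 0.51476756 -0.35247992  0.20030699] [ 0.62821309 -0.31353362  0.24927243]
```

View pics/s4.png

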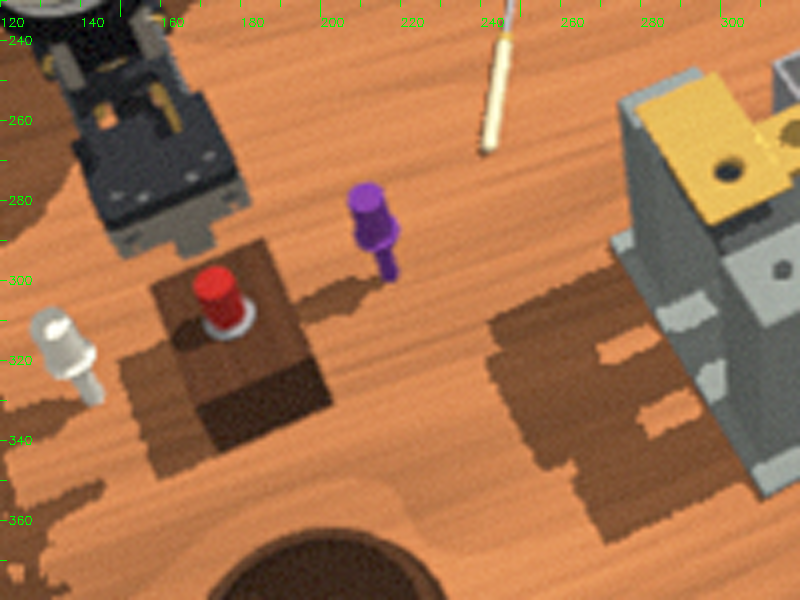

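View pics/t4.png

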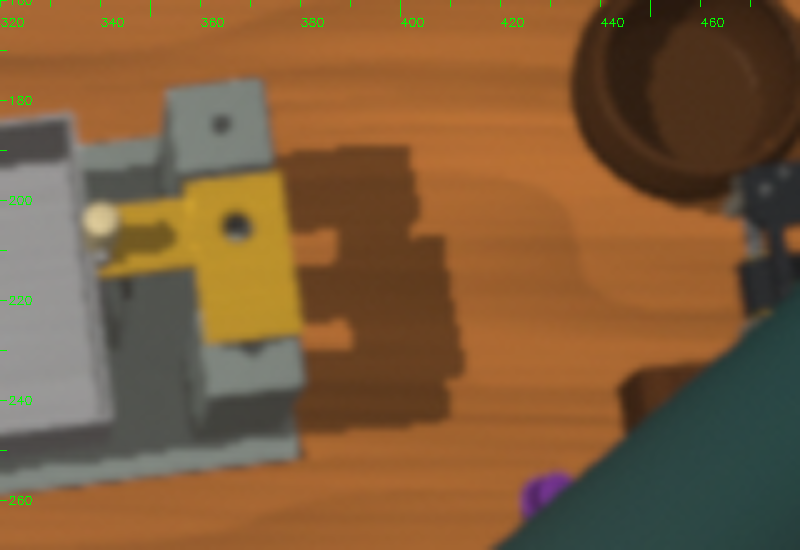

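```bash
python3 - <<'E'
from h import *
from cell import ctrl
S,T=load("scene2"),load("top2")
p,g=tri(S,(302.25,272.5),T,(367.2,205.2)); print("lug",L(p),g, L(plane(S,(302.25,272.5),.183)),L(plane(T,(367.2,205.2),.183)))
print("handle top T",L(plane(T,(340,203.8),.247)))
O=ori(1)
r=ctrl.move_linear(np.array([.5134,-.354,.095]),O,max_speed=.08,f_stop=6)
s=ctrl.state();print(r,s["ee_pos"],s["force"]); f0=s["force"]
if not r:
    ctrl.set_gripper(0.0,15)
    s=ctrl.state();print(s["finger_gap"],s["force"]-f0,s["moment"],s["time_s"],s["ee_pos"])
E
```

```text
lug [-0.0006282  -0.17845737  0.17755829] 0.0019795041733833567 [ 0.00319577 -0.1793012   0.183     ] [-0.0022941  -0.17878525  0.183     ]
handle top T [-0.0049341  -0.10654717  0.247     ]
False [ 0.51372131 -0.354228    0.09555058] [-0.62439546  0.78689044  0.94613908]
0.021526891242345532 [-0.3757073  -0.6600192   0.45208406] [-0.02607402  0.11359114  0.04579449] 11.1333 [ 0.51341793 -0.35399825  0.0951164 ]
```

```bash
python3 - <<'E'
from h import *
from cell import ctrl
O=ori(1)
ctrl.set_gripper(0.0,40)
r=ctrl.move_linear(np.array([.5134,-.354,.19]),O,max_speed=.08,f_stop=12)
s=ctrl.state();print(r,s["ee_pos"],s["force"],s["finger_gap"])
ctrl.move_linear(np.array([.5134,-.354,.31]),O,max_speed=.15)
ctrl.move_linear(W(0,-.18,.29),O,max_speed=.15)
ctrl.hold(.3)
s=ctrl.state();print(s["time_s"],L(s["ee_pos"]),s["force"],s["finger_gap"])
snap(ctrl,"3");zoom(load("scene3"),240,190,130,100,6,"pics/s5.png");zoom(load("top3"),320,160,100,80,7,"pics/t5.png")
E
```

```text
False [ 0.51311162 -0.35377532  0.18939847] [-0.213943    0.46551468 -1.36416337] 0.021154261427751748
16.0083 [-7.17152207e-05 -1.80246469e-01  2.90043638e-01] [-0.30262011 -0.36472876 -0.55024877] 0.020644924106599113
```

View pics/s5.png

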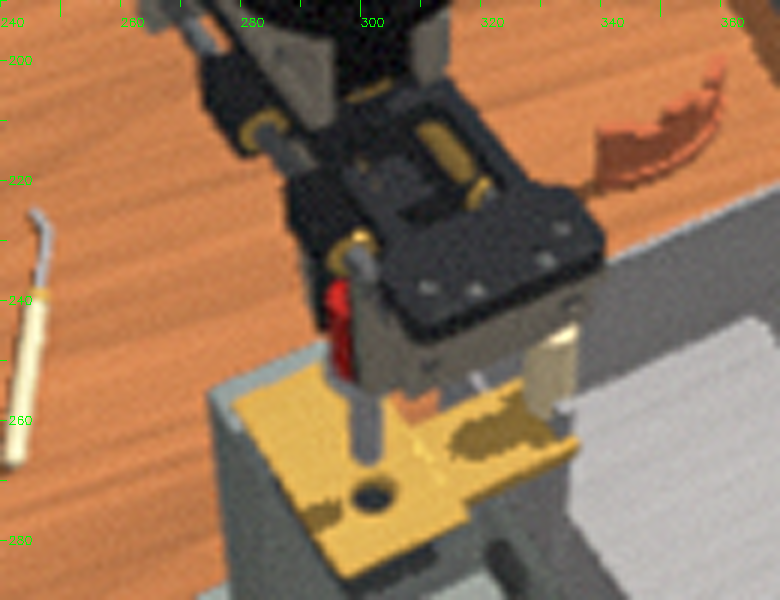

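View pics/t5.png

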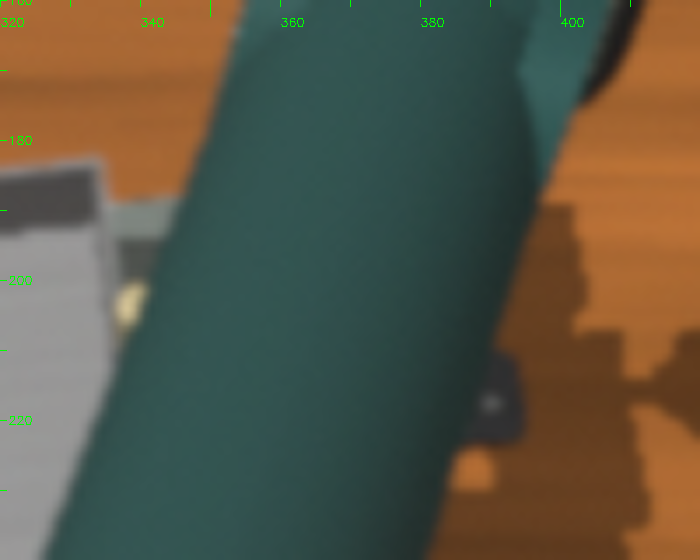

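```bash
python3 - <<'E'
from h import *
S=load("scene3"); im=S["pixels"].astype(int)
print("pred nose front/center",proj(S,W(.005,-.18,.207)),proj(S,W(0,-.18,.207)),"pred shank at z.227",proj(S,W(0,-.18,.227)))
print("shank obs edges row 256..264")
for v in range(255,269): print(v,im[v,294:308].sum(1)//3)
print("hole plane",L(plane(S,(302.2,272.5),.183)),"nose front plane",L(plane(S,(301.2,266.7),.207)))
E
```

```text
pred nose front/center [[302.12765847 266.5865482 ]] [[300.96238544 264.8825372 ]] pred shank at z.227 [[300.73154065 259.11136966]]
shank obs edges row 256..264
255 [166 148 126 113 108 103  93  85  86  95 106 114 118 102]
256 [169 166 153 135 107 100 101  98 100 120 141 140 139 117]
257 [165 166 164 151 116  96  95  99  97 132 163 155 139 136]
258 [165 165 167 153 121  97 104  98  92 123 164 168 141 135]
259 [166 166 167 151 109  97  96  99  96 123 163 164 156 134]
260 [163 167 165 153 113  96  98 105 100 123 164 169 162 152]
261 [163 160 167 156 117  98  97 101 103 122 161 169 167 168]
262 [167 165 160 169 119  97  99 100 101 125 161 168 162 164]
263 [168 163 168 167 125  93  98 100 103 124 159 165 163 161]
264 [166 160 161 167 121  92  98  94 104 126 157 163 165 162]
265 [166 166 166 171 127  97  96  98  96 127 159 164 165 167]
266 [165 168 166 168 143 120 100 101 107 140 161 167 169 163]
267 [165 166 167 164 165 148 127 126 138 163 168 169 161 161]
268 [166 165 166 165 169 164 163 157 150 149 155 164 165 165]
hole plane [ 0.0031433  -0.17939254  0.183     ] nose front plane [ 0.0042998  -0.18179751  0.207     ]
```

```bash
python3 - <<'E'
from h import *
from cell import ctrl
O=ori(1)
ctrl.move_linear(W(.0035,-.1787,.275),O,max_speed=.05)
ctrl.hold(.2)
s=ctrl.state();f0=s["force"];print(L(s["ee_pos"]),f0)
r=ctrl.move_linear(W(.0035,-.1787,.254),O,max_speed=.02,f_stop=4)
s=ctrl.state();print(r,s["time_s"],L(s["ee_pos"]),s["force"]-f0)
snap(ctrl,"4");zoom(load("scene4"),240,190,130,100,6,"pics/s6.png")
E
```

```text
[ 0.00360262 -0.17884412  0.27524977] [ 0.03262281 -0.56575334 -1.45408042]
True 17.3583 [ 0.00366888 -0.17873084  0.26576651] [-1.00137893  0.93554075  5.70154486]
```

View pics/s6.png

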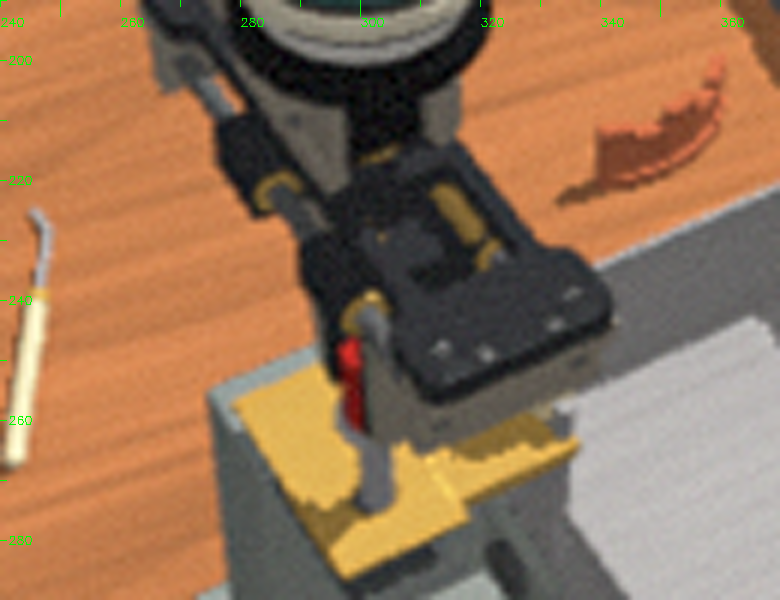

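```bash
python3 - <<'E'
from h import *
from cell import ctrl
O=ori(1)
x,y=.0035,-.1787
ctrl.move_linear(W(x,y,.269),O,max_speed=.03)
for dx,dy in ((-.0015,.0025),(-.0015,.005),(-.004,.0035)):
    X,Y=x+dx,y+dy
    ctrl.move_linear(W(X,Y,.269),O,max_speed=.03); ctrl.hold(.15)
    f0=ctrl.state()["force"]
    r=ctrl.move_linear(W(X,Y,.254),O,max_speed=.02,f_stop=4)
    s=ctrl.state();print(r,s["time_s"],L(s["ee_pos"]),R2.T@(s["force"]-f0)[:2],(s["force"]-f0)[2])
    if not r: break
    ctrl.move_linear(W(X,Y,.269),O,max_speed=.03)
E
```

```text
True 18.5083 [ 0.00223191 -0.1763769   0.26562448] [ 0.28840527 -0.00812446] 5.526614722443542
True 19.5667 [ 0.00228294 -0.17394833  0.26593361] [-1.33920845 -0.02011536] 5.5224807536037925
True 20.6167 [-2.48114331e-04 -1.75340941e-01  2.65647926e-01] [ 0.62163356 -0.5630112 ] 4.862934973126793
```

```bash
python3 - <<'E'
from h import *
from cell import ctrl
O=ori(1)
ctrl.move_linear(W(-.0005,-.1752,.285),O,max_speed=.05);ctrl.hold(.2)
snap(ctrl,"5");S=load("scene5");zoom(S,270,230,65,60,12,"pics/s7.png")
s=ctrl.state();p=L(s["ee_pos"]);print(p)
p=L(s["ee_pos"])
z=p[2]-.083
print("pred front",proj(S,W(p[0]+.005,p[1],z)),"center",proj(S,W(p[0],p[1],z)),"center at lug",proj(S,W(p[0],p[1],.183)), "collar bottom",proj(S,W(p[0],p[1],p[2]-.035)))
a=proj(S,W(0,-.18,.183));print("per mm x,y",proj(S,W(.001,-.18,.183))-a,proj(S,W(0,-.179,.183))-a)
E
```

```text
[-0.00061005 -0.17514819  0.2847745 ]
pred front [[304.08839913 266.9031985 ]] center [[302.92497668 265.20918695]] center at lug [[303.10324372 270.41509076]] collar bottom [[302.44308699 251.12745417]]
per mm x,y [[0.22808131 0.3370558 ]] [[ 0.41549427 -0.1934506 ]]
```

View pics/s7.png

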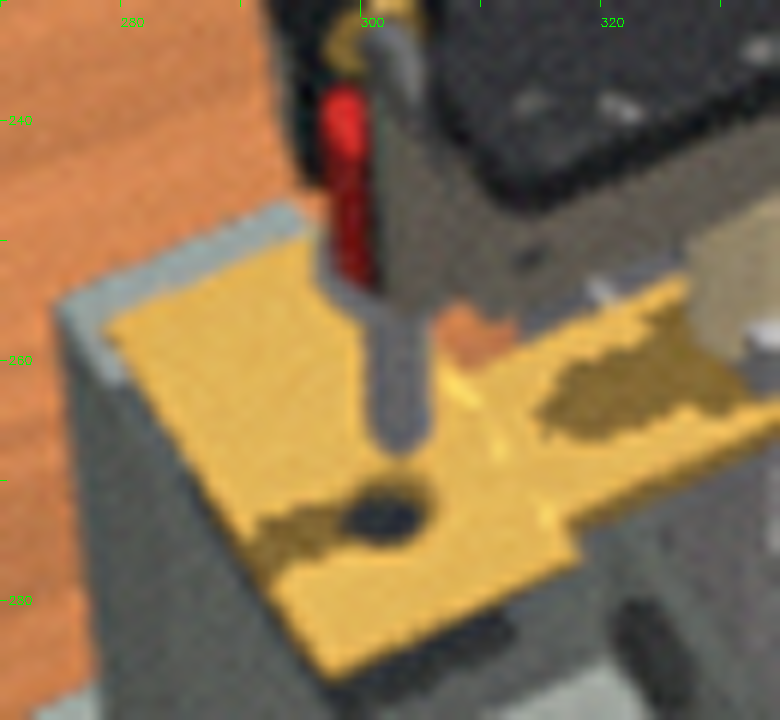

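```bash
python3 - <<'E'
from h import *
S=load("scene5");zoom(S,250,130,130,150,5,"pics/s8.png")
for n,p in (("handle top",(0,-.108,.247)),("h bottom",(0,-.108,.201)),("tcp",(-.0006,-.175,.285)),("body0",(-.0006,-.175,.351)),("bodyx+",(.095,-.175,.351)),("bodyx-",(-.095,-.175,.351)),("body y+",(0,-.137,.351)),("tip+x",(.03,-.175,.263)),("tip-x",(-.03,-.175,.263)),("tip+y",(0,-.145,.263))):
    print(n,proj(S,W(*p)))
E
```

```text
handle top [[331.2957722  239.27520431]]
h bottom [[330.66652522 252.90111925]]
tcp [[302.13294999 239.99718666]]
body0 [[301.35841148 217.18894663]]
bodyx+ [[328.26517924 253.3291459 ]]
bodyx- [[277.90032735 185.68021955]]
body y+ [[319.52822989 209.82211462]]
tip+x [[309.98229237 257.76945042]]
tip-x [[295.31891423 237.04508598]]
tip+y [[315.68172878 241.34972903]]
```

View pics/s8.png

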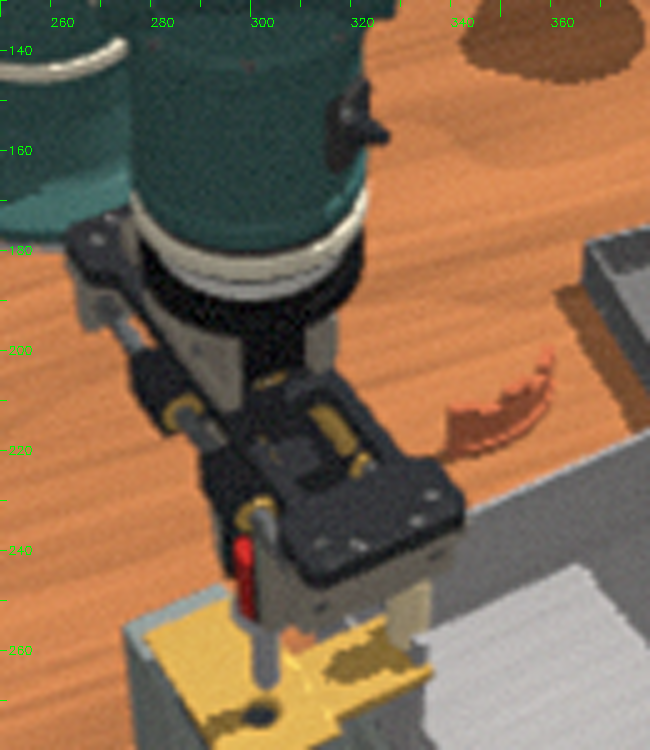

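```bash
python3 - <<'E'
from h import *
a=load("scene4");b=load("scene2");zoom(a,285,255,33,40,12,"pics/a.png");zoom(b,285,255,33,40,12,"pics/b.png")
zoom(load("top2"),350,190,33,40,12,"pics/c.png")
cv2.imwrite("pics/s9.png",np.hstack([cv2.imread(f"pics/{k}.png")[:, :260 if k=="c" else 266] if 0 else cv2.resize(cv2.imread(f"pics/{k}.png"),(264,320)) for k in "abc"]))
E
```

```text
(no output)
```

View pics/s9.png

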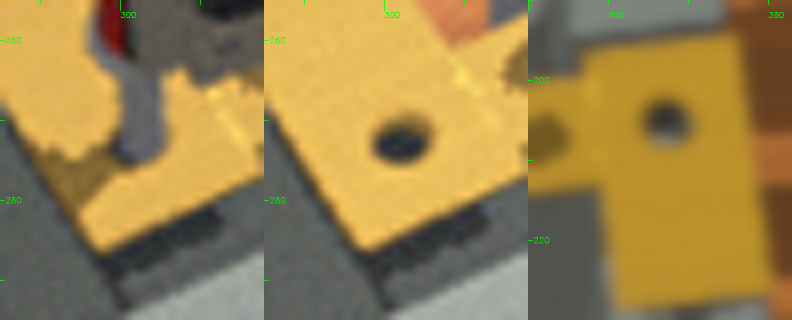

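```bash
cat > probe.py <<'E'
from h import *
from cell import ctrl
O=ori(1)
def st(): 
    s=ctrl.state(); f=s["force"]; return s["time_s"],L(s["ee_pos"]),np.r_[R2.T@f[:2],f[2]],s["moment"]
def probe(X,Y,hi,lo,fs=4,v=.02):
    ctrl.move_linear(W(X,Y,hi),O,max_speed=.03); ctrl.hold(.1)
    t,p,f0,m0=st()
    r=ctrl.move_linear(W(X,Y,lo),O,max_speed=v,f_stop=fs)
    t,p,f,m=st(); print(r,round(t,2),np.round(p*1e3,2),"dF",np.round(f-f0,2),"dM",np.round(m-m0,3),flush=True)
    return r,p
E
python3 - <<'E'
from probe import *
r,p=probe(.001,-.1785,.2675,.254)
snap(ctrl,"6");zoom(load("scene6"),285,255,33,40,12,"pics/s10.png")
E
```

```text
False 23.34 [   1.07 -178.56  254.08] dF [ 0.54 -0.54 -0.35] dM [ 0.04   0.041 -0.09 ]
```

View pics/s10.png

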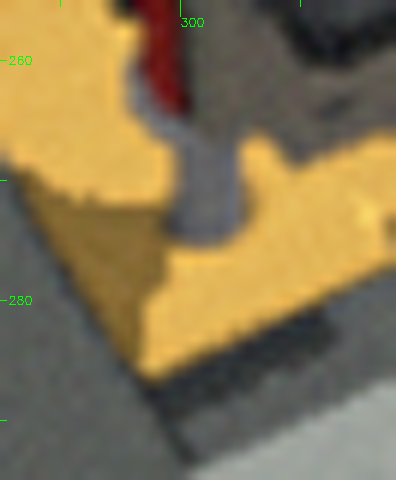

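The pin's nose is now inside the lug hole (scene (301.5,275)). Next I'll find the hole's centre in y by touching both sides.

```bash
python3 - <<'E'
from probe import *
x=.001; ys=[]
for d in (1,-1):
    f0=st()[2]
    r=ctrl.move_linear(W(x,-.1785+d*.005,.254),O,max_speed=.012,f_stop=3)
    t,p,f,m=st(); print(d,r,t,np.round(p*1e3,2),np.round(f-f0,2)); ys.append(p[1])
    ctrl.move_linear(W(x,-.1785,.254),O,max_speed=.03)
print(np.mean(ys))
E
```

```text
1 True 23.8083 [   0.5  -176.17  253.71] [-0.28 -0.14  0.38]
-1 True 24.4667 [   0.53 -181.41  253.17] [-0.37  0.02  0.25]
-0.1787900354543565
```

```bash
python3 - <<'E'
from probe import *
y=-.1788
for x in np.arange(.001,-.023,-.003):
    r,p=probe(x,y,.2475,.239,fs=4)
    if not r or p[2]<.2435: break
E
```

```text
True 25.48 [   1.34 -178.99  244.98] dF [-0.12  0.99  5.42] dM [ 0.077  0.15  -0.008]
True 26.16 [  -1.75 -178.89  244.59] dF [0.32 0.64 4.99] dM [0.046 0.024 0.012]
False 27.13 [  -5.19 -178.69  238.49] dF [ 0.47  0.57 -3.1 ] dM [-0.046 -0.237 -0.03 ]
```

The nose dropped into the strip hole at x ≈ -5 mm. I'll centre in x, then lower gently.

```bash
python3 - <<'E'
from probe import *
y=-.1788; x0=-.005; xs=[]
for d in (1,-1):
    r=ctrl.move_linear(W(x0+d*.004,y,.2385),O,max_speed=.012,f_stop=5)
    t,p,f,m=st(); print(d,r,round(t,2),np.round(p*1e3,2)); xs.append(p[0])
x0=np.mean(xs); print(x0)
ctrl.move_linear(W(x0,y,.2385),O,max_speed=.02); ctrl.hold(.15)
f0=st()[2]
for z in (.228,.213):
    r=ctrl.move_linear(W(x0,y,z),O,max_speed=.02,f_stop=6)
    t,p,f,m=st(); print(r,round(t,2),np.round(p*1e3,2),np.round(f-f0,2))
    if r: break
E
```

```text
1 True 27.5 [  -2.58 -178.64  237.52]
-1 True 27.95 [  -5.9  -178.48  238.01]
-0.004239262985734485
False 29.05 [  -4.21 -178.85  228.01] [-0.15  0.4   0.06]
True 29.59 [  -3.82 -178.82  218.16] [-0.2   0.42  5.78]
```

```bash
python3 - <<'E'
from probe import *
ctrl.set_gripper(.036,10)
t,p,f,m=st(); print(t,p,f)
r=ctrl.move_linear(W(p[0],p[1],.30),O,max_speed=.06,f_stop=5)
print(r,st()[:3])
ctrl.move_linear(W(p[0]-.02,p[1],.38),O,max_speed=.15)
ctrl.reach(np.array([.42,-.30,.35]),O)
ctrl.hold(.2)
snap(ctrl,"7");zoom(load("scene7"),255,220,120,100,6,"pics/s11.png");zoom(load("top7"),320,165,100,80,7,"pics/t11.png")
print(st()[0])
E
```

```text
30.0083 [-0.00485689 -0.17853388  0.21709392] [0.27886374 0.01597214 0.46984717]
False (31.5333, array([-0.00506736, -0.17846204,  0.29955453]), array([-0.831922  ,  0.06776065, -0.27887474]))
33.5833
```

View pics/s11.png

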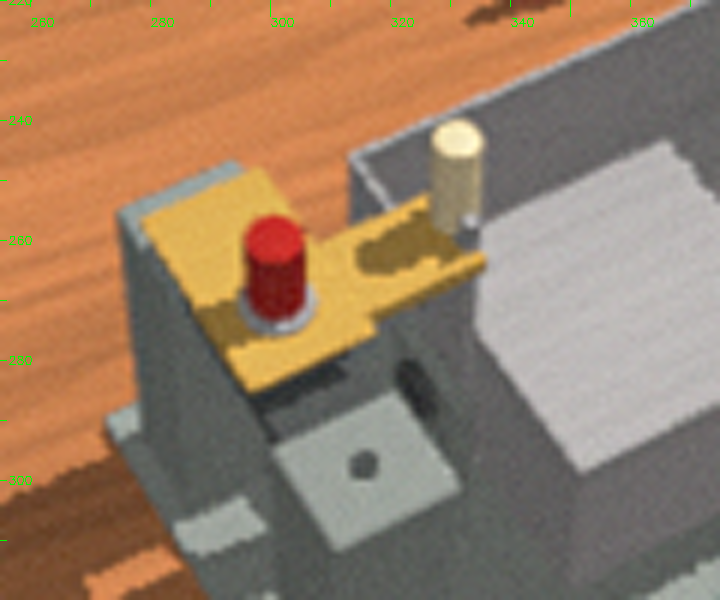

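View pics/t11.png

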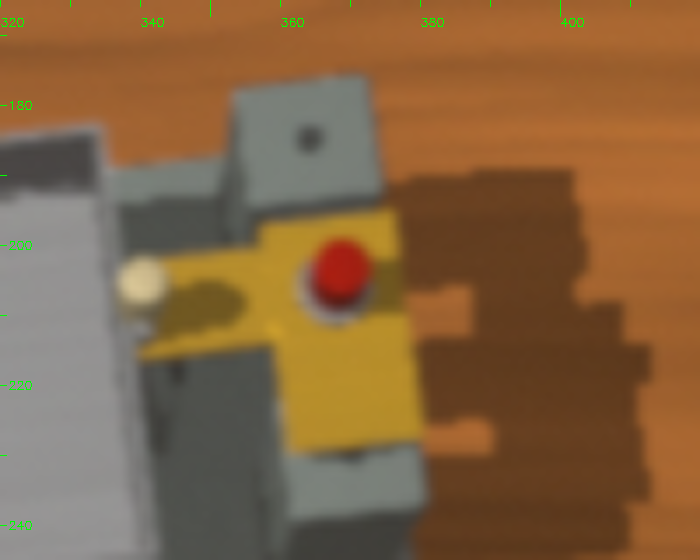

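```bash
python3 - <<'E'
from probe import *
S,T=load("scene7"),load("top7")
def red(s,box):
    x0,y0,x1,y1=box; im=cv2.cvtColor(s["pixels"],cv2.COLOR_BGR2HSV); m=((im[...,0]<8)|(im[...,0]>172))&(im[...,1]>190)&(im[...,2]>60)
    k=np.zeros_like(m);k[y0:y1,x0:x1]=1;m&=k; v,u=np.nonzero(m); return u.mean(),v.mean(),m.sum()
print(red(S,(285,245,320,290)),red(T,(350,190,390,225)))
p,g=tri(S,(300.3,259.4),T,(368.3,203)); print("head top",L(p),g)
# mean of first vs. now difference elsewhere
for n in ("scene","top"):
    d=cv2.absdiff(load(n+"0")["pixels"],load(n+"7")["pixels"]).max(2)>60
    cv2.imwrite(f"pics/d_{n}.png",d.astype(np.uint8)*255)
a=cv2.resize(S["pixels"],(400,300));b=cv2.resize(T["pixels"],(400,300));c=cv2.resize(cv2.imread("pics/d_scene.png"),(400,300));d=cv2.resize(cv2.imread("pics/d_top.png"),(400,300))
cv2.imwrite("pics/fin.png",np.vstack([np.hstack([a,b]),np.hstack([c,d])]))
s=ctrl.state();print(s["time_s"],s["force"])
E
```

```text
(np.float64(300.656), np.float64(263.416), np.int64(125)) (np.float64(368.2708333333333), np.float64(203.375), np.int64(48))
head top [-0.00510418 -0.17852608  0.21906034] 0.00016528083405799464
33.5833 [-0.29169633 -0.32047153 -0.05998034]
```

View pics/fin.png

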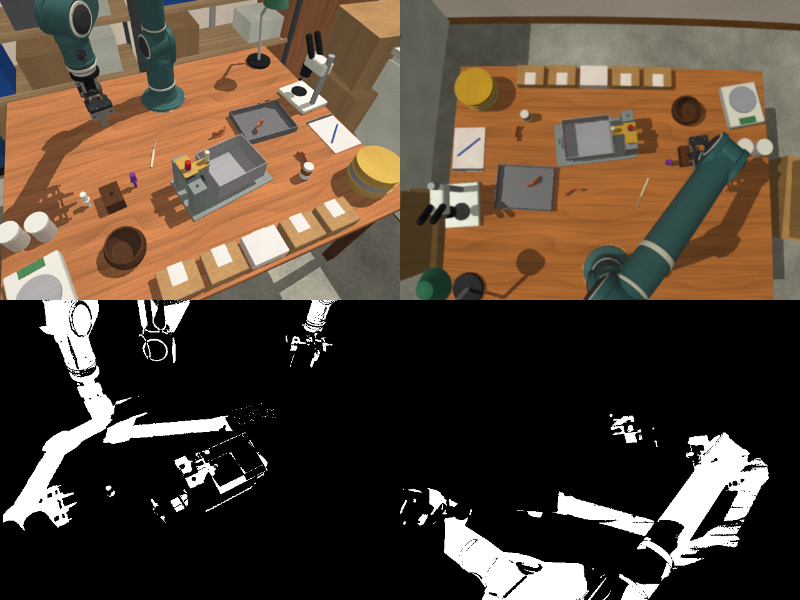

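The pin is home. Its head top triangulates to 0.219 m; the same method read about 4 mm low on the block, so the true height is about 0.223 m, as expected. Only the arm, shadows, bin and pin differ from the first pictures.

```bash
python3 - <<'E'
from cell import ctrl
ctrl.sign_off(); print(ctrl.state()["time_s"])
E
```

```text
the job is handed in; nothing more can be done
the job is handed in; nothing more can be done
```

The red-headed pin is through the lug and the strip with its collar down on the lug. I released it, moved the arm clear and handed in at about 34 s on the robot's clock.

- **Levelling:** I pushed the handle back from about 0.35 rad to near level. Later moves with the pin swung the bin slightly to the other side, by an estimated 0.08 rad.
- **Lug entry:** The first four touches landed on the lug's upper face at about 5–6 N, and the fifth went in. I then touched both sides of the lug hole to centre the pin in y.
- **Strip hole:** I felt for it in 3 mm steps with light touches. The pin dropped in on the third probe, at about x = -5 mm in my estimated stand frame.
- **Seating:** I centred the pin in x and lowered it until contact at 5.8 N. The collar underside was then at z ≈ 183 mm, level with the lug's upper face.
- **Forces:** The highest contact force I read was about 6 N. I read it after each stop, not continuously.

**Last checks:** The pictures show the pin upright with its collar on the lug and the gripper clear. Comparing them with the first pictures showed no bystander moved.

**Disagreements:** The two cameras differed by 2–5 mm. The triangulated head top came out at 219 mm instead of the expected 223 mm. The same method read about 4 mm low on the pin in its block, so I take this as camera bias; the touch heights matched the expected geometry to about 1 mm.

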